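# Prop the parts chest's lid open on its stay

### The arm

A 7-joint arm with a two-finger parallel gripper is mounted at the origin on the work surface. World frame = base frame: x ahead of the robot, y to its left, z up, the work surface at z = 0. Lengths are in m, angles in degrees, forces in N, time in s.
With the tool pointing down it reaches from about 0.425 to 0.875 m from the base axis. Payload 4.7 kg.
Tool frame: the origin (TCP) lies on the front face of the gripper's body, between the roots of the fingers; the fingertips stand 70 mm ahead of it and the grasp point (between the pads) lies 51 mm ahead of it; z points along the fingers, y is the direction in which the jaws open and shut (so a half turn about z gives the same grasp; the last joint's range is limited). The gripper opens to 87 mm and grips with 3 to 60 N. Pads are 19 mm wide; open, the fingers measure 117 mm over their backs; the gripper's body (75 mm by 190 mm) begins 51 mm behind the grasp point.
Start: joints at [-65.254, 18.392, -4.016, 83.108, 1.295, 78.541, -3.26], TCP at [0.264, 0.594, 0.292] pointing down, gripper open.
Joint ranges: [-163.93, 163.93], [-17.29, 119.83], [-79.2, 71.16], [3.27, 140.29], [-89.18, 269.18], [5.43, 117.66], [-154.24, 154.24]. Speed limits (degrees/s): [147.25, 147.25, 180, 180, 180, 180, 180].

### API

Orientations are given as [roll, pitch, yaw] about the fixed x, y, z axes, in that order (R = Rz(yaw) Ry(pitch) Rx(roll)).
In Python, from cell import env gives the robot as it stands.
- The arm moves only by the tool drive_tool, never from a script. Its argument "commands" is a list of rows, each a list of 7 numbers: the shift along the tool's x, y, z in cm, then the turn, a rotation vector about the tool's x, y, z in degrees, then the opening, from 0 (shut) to 1 (fully open). In form: [[tx, ty, tz, rx, ry, rz, hand], ...]. A call has 1 to 20 rows; each row shifts and turns the commanded pose from where the row before left it, along the tool's axes as they then stand; what a row does not reach is not made up. A row lasts 1/12 s, in which the tool goes at most 41.7 mm and 7.16 degrees, less where a joint would pass 70% of its speed; a pose out of reach is approached as far as the arm can. A call is refused whole if a number of a shift passes 4.17 or a number of a turn 7.16, either way. A call with a gripper value outside its range is refused whole. The fingers move at their own pace and stop on an object; "force" is the grip in N (left out, the last holds). Time passes only in rows, so rows that do not move let the fingers close. It gives the time, the measured TCP pose, the force and the opening at its end, in the units of the state.
- env.get_obs(): the state, without advancing time (a new reading comes with each control period).
- env.read_camera(name): name is "side" or "top"; returns a dict with "img" (420x560x3 uint8, blue, green, red), "mtx" (3x3 intrinsics, pixels), "pose" (4x4, takes a point from camera to world coordinates). Camera axes: x right, y down, z forward; pixel columns grow to the right and rows downward; lengths in m; the calibration is good to about 2 mm. A picture is of the moment at which its call begins. There is no depth.
- env.sign_off(): hands the job in, once; it reports no verdict.
The state is a dict: "time_s": time; "qpos": joint angles; "joint_velocities": joint speeds; "effort": joint torques, N m; "tool_pos": TCP position; "tool_rot": TCP orientation; "force": force on the tool from outside, world axes, zero at the start; "wrist_torque": the same for the moment, N m; "grip_width": finger opening in m.
Only numpy, scipy, OpenCV 4.12 (cv2) and the standard library are available. Lean on these libraries where they do the work, as an engineer would, in place of code of your own. Each camera call takes 0.05 s, during which the arm holds its last target.

### The job

Open the grey parts chest's lid and let it stand by itself near the end of its travel, flip the orange stay inside up as far as it goes, then let the lid down gently (never let it fall) until the tip of the stay sits home against the stop rib under the lid and carries the lid half open. Let go of everything, and leave the other things in the chest and on the bench where they are.

Things in the scene. Friction and masses are not known exactly. Their poses are not given: they have to be found in the camera images.
- chest: grey sheet-steel parts chest fixed to the bench: 165 deep (its x), 300 wide (its y), 110 high, walls 4 thick, open under its lid. Origin: centre of its underside; x points from its handle side to its hinge side, y to the left, z up. A low divider (54 high) at y = +15; the orange stay is in the left part, with nothing taller than 15 below it.
- lid (a joint): lid angle, 0 shut, grows as it opens, stop at 1.25 rad. Lid: 0.8 kg, 165 x 300, 6 thick, hinge line in its underside plane. Stiff worn hinges (about 0.3 N m of friction): above about 1.17 rad it stays by itself, below that it falls. Home on the stay it stands at about 0.785 rad.
- lid_handle (a point): centre of the lid's handle: black round bar 10 thick, 110 long, along the chest's y, on two flat arms in front of the lid's front edge. Bar axis 210 from the hinge line, 3 above the lid's underside plane; clear window 40 deep between bar and lid edge for a finger. Axes turn with the lid; shut, they are the chest's.
- lid_hinge (a point): middle of the lid's hinge line, which runs along the chest's y (chest x = +82.5, y = 0, z = 110)
- stay (a joint): stay angle: 0 folded level towards the handle side, grows as its tip is flipped up and back towards the hinge, stop at 1.35 rad. A stiff pivot (about 0.035 N m) holds it at any angle. It must stand at 1.2 to 1.35 while the lid is let down, or the rib misses it and folds it; home, it has been pushed back to about 1.14 rad.
- stay_pivot (a point): pivot axis of the stay (along the chest's y), between two thin bracket plates that end 10 above it: chest x = +42.5, y = +80, z = 88
- stay_tip (a point): centre of the round tip (12 across) of the orange stay: straight bar 12 wide (along the chest's y), 8 thick, 109 from pivot to tip centre. Folded, it lies 22 below the rim. Pinch it across its 12 mm width near the tip: 60 free to the left wall, 57 to the divider. Under the open lid only a tool tilted some 30 to 45 degrees has room once the stay is up.
- lid_catch (a point): home place of the stay tip's centre: 115 from the hinge line, 6 below the lid's underside, y = +80. Just beyond it a stop rib (16 high, 6 thick, 50 wide). Let down on the fully raised stay, the lid first meets the tip at about 0.97 rad; the tip then slides about 10 along the bare lid to the rib, and a few newtons down on the handle may be needed.
- carton: bystander: small closed cardboard carton of screws, 60 x 50 x 45, standing inside the chest in its right compartment (origin: centre of its underside)
- tape_roll: bystander: blue ring, a roll of tape 64 across and 24 high, lying flat inside the chest, right compartment (origin: centre of its underside)
- screw_jar: bystander: clear jar with a red cap, 60 across, 85 high, on the bench close to the right side of the chest (origin: centre of its underside)
- screwdriver: bystander: screwdriver with a yellow handle, 200 long, lying crosswise on the bench just in front of the chest
- spray_can: bystander: dark spray can, 66 across, 190 high, standing on the bench to the left (origin: centre of its underside)
- paint_tin: bystander: paint tin with a green band, 100 across, 110 high, standing on the bench to the right (origin: centre of its underside)
- mug: bystander: white mug, 80 across, 90 high, standing on the bench to the left, nearer the robot (origin: centre of its underside)

How it is judged (in metres and radians):
On the way, in this order (a step that is already met when the one before it is completed fails the run):
1. the lid stands open by itself near the end of its travel, not held (value of joint lid above 1.12 rad and contact force between the fingers and lid below 0.2 N), for 0.3 s.
2. the stay is flipped up past its working angle while the lid stands open above it (value of joint stay above 1.18 rad and value of joint lid above 1 rad), for 0.2 s.
At the end, for the whole second after the job is handed in: The lid rests, still, on the raised stay: the tip of the stay is within 5 mm of its home place against the rib under the lid and bears load from the lid, the lid stands at 0.72 to 0.85 rad, and the robot has let go (value of joint lid between 0.72 and 0.85 rad and distance between stay_tip and lid_catch below 0.005 m and contact force between stay and lid above 0.2 N and velocity of joint lid between -0.05 and 0.05 rad/s); the robot touches nothing.
It fails at once if the lid falls (closing faster than 1.5 rad/s) (velocity of joint lid below -1.5 rad/s).
It fails at once if a thing in the chest or on the bench is moved by more than 30 mm (distance of any of carton, tape_roll, screw_jar, screwdriver, spray_can, paint_tin, mug from where it was at the start of the episode above 0.03 m).
It also fails if it takes over 72 s, if anything falls off the work surface, if the arm or the gripper's body presses on something with over 40 N, if the wrist force passes 120 N, or if a joint passes its speed limit or range.

## Working session

There is one attempt and no reset: what is moved stays moved. The work goes in short steps, Python scripts to look and compute and a tool call to move; the robot and the scene stay as the last step left them, time stands still between calls to the robot, and variables do not carry over. Pictures are saved under pics/ and viewed, and the job is handed in when it is done.

Besides the shell and the picture viewer there is one more tool, called after ">>>" as name(argument=value, ...), one argument or row to a line, values as JSON. drive_tool: Moves the arm, as the interface text tells. Its arguments: {"type":"object","properties":{"commands":{"type":"array"},"force":{"type":"number"}},"required":["commands"]}

```bash
ls; mkdir -p pics
python3 - <<'E'
from cell import env
import cv2
o=env.get_obs()
for k,v in o.items(): print(k,v)
for n in ("side","top"):
    c=env.read_camera(n); cv2.imwrite(f"pics/{n}0.png",c["img"]); print(n,c["mtx"].tolist(),c["pose"].round(4).tolist())
E
```

```text
pics
time_s 0.0
qpos [-65.25586936  18.43730688  -4.01502602  83.17645956   1.29547889
  78.53871864  -3.26128682]
joint_velocities [-0.00184062 -0.02041578 -0.05529601  0.10334335  0.07766275  0.01584039
  0.00137977]
effort [-9.27475921e-04 -4.91292536e+01 -4.04242063e-01 -3.12533355e+01
 -6.38842466e-02  4.37780970e-02  1.87175183e-04]
tool_pos [0.26359375 0.59369118 0.29116753]
tool_rot [-1.79892782e+02  6.38259136e-03  1.56063988e+02]
force [ 0.00115762 -0.32439983  0.02793851]
wrist_torque [-0.02143102  0.00302045 -0.01067433]
grip_width 0.08695026243817326
side [[514.6019707036379, 0.0, 279.10374777986954], [0.0, 514.6019707036379, 214.243212081107], [0.0, 0.0, 1.0]] [[0.994, -0.0785, 0.0759, 0.4155], [-0.1082, -0.6171, 0.7794, -1.2026], [-0.0143, -0.783, -0.6219, 1.0624], [0.0, 0.0, 0.0, 1.0]]
top [[525.9375952815317, 0.0, 279.5768375207184], [0.0, 525.9375952815317, 207.6382656116266], [0.0, 0.0, 1.0]] [[-0.0275, -0.9873, 0.1565, 0.2965], [-0.9994, 0.0301, 0.0144, -0.0048], [-0.0189, -0.156, -0.9876, 1.6309], [0.0, 0.0, 0.0, 1.0]]
```

View pics/side0.png

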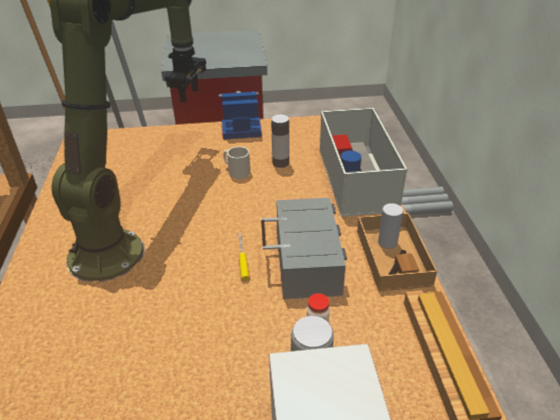

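View pics/top0.png

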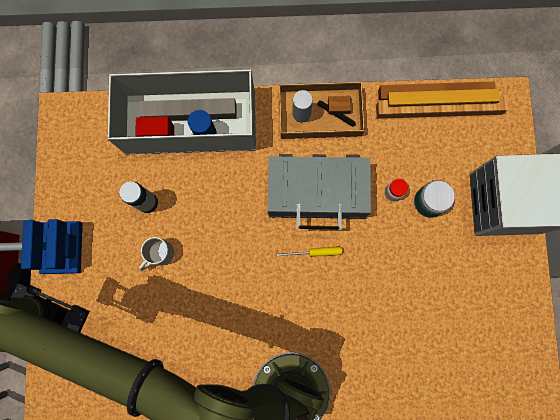

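The chest is at top pixels (268–370, 156–217), with its handle bar near (319, 229). The screwdriver is just in front of it and the jar is at its right. Next I'll measure the lid corners and the handle.

```bash
cat > h.py <<'E'
import numpy as np, cv2
from cell import env
def ray(c,uv):
    d=c["pose"][:3,:3]@np.linalg.inv(c["mtx"])@np.array([uv[0],uv[1],1.]); return c["pose"][:3,3],d
def onz(c,uv,z):
    p,d=ray(c,uv); return p+d*(z-p[2])/d[2]
def proj(c,P):
    T=np.linalg.inv(c["pose"]); q=T[:3,:3]@np.asarray(P)+T[:3,3]; q=c["mtx"]@q; return q[:2]/q[2]
def tri(c1,u1,c2,u2):
    A=[];b=[]
    for c,u in((c1,u1),(c2,u2)):
        p,d=ray(c,u); d=d/np.linalg.norm(d); M=np.eye(3)-np.outer(d,d); A.append(M); b.append(M@p)
    return np.linalg.lstsq(np.vstack(A),np.hstack(b),rcond=None)[0]
E
python3 - <<'E'
from h import *
c=env.read_camera("top"); s=env.read_camera("side")
a=c["img"][145:265,255:385]; cv2.imwrite("pics/topz.png",cv2.resize(a,None,fx=5,fy=5,interpolation=cv2.INTER_CUBIC))
a=s["img"][190:305,225:355]; cv2.imwrite("pics/sidez.png",cv2.resize(a,None,fx=5,fy=5,interpolation=cv2.INTER_CUBIC))
E
```

```text
(no output)
```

View pics/topz.png

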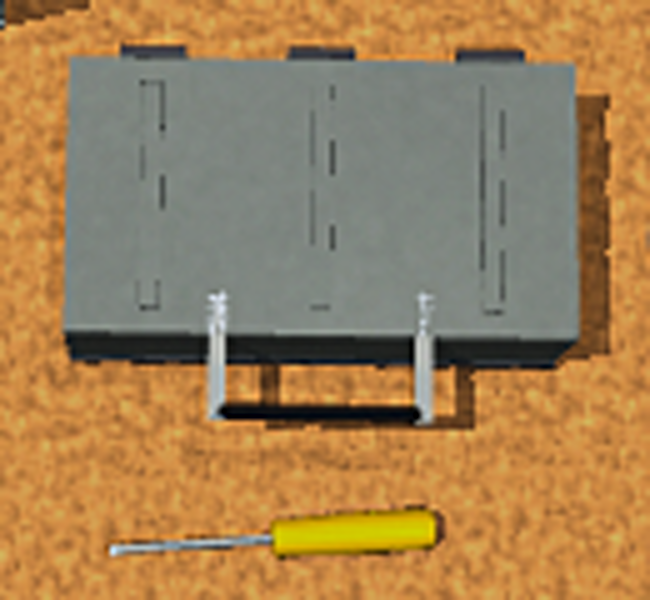

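View pics/sidez.png

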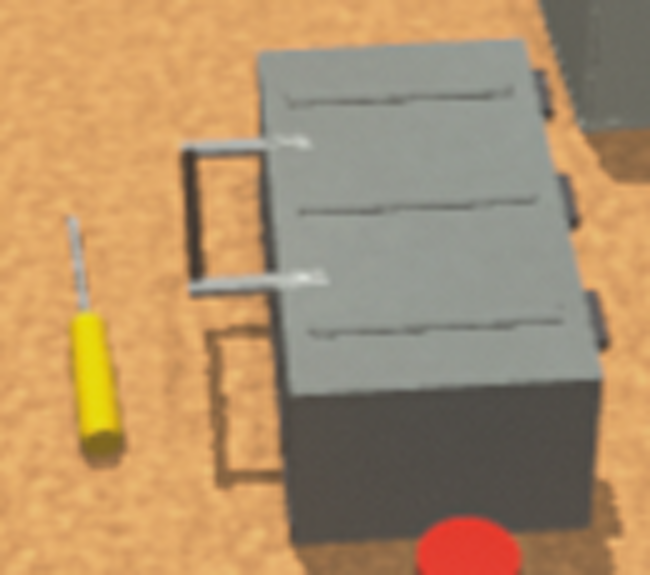

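The zoomed top view puts the lid corners at (64,331), (579,338), (70,56) and (577,63). The bar runs from (218,411) to (420,413).

Run:
```python
from h import *
c=env.read_camera("top"); s=env.read_camera("side")
zt=lambda x,y:((x+.5)/5-.5+255,(y+.5)/5-.5+145)
zs=lambda x,y:((x+.5)/5-.5+225,(y+.5)/5-.5+190)
P=dict(FL=(64,331),FR=(579,338),BL=(70,56),BR=(577,63))
S=dict(FL=(259,54),FR=(294,394),BL=(524,40),BR=(600,380))
Q={}
for k in P:
    a=onz(c,zt(*P[k]),.116);b=onz(s,zs(*S[k]),.116);t=tri(c,zt(*P[k]),s,zs(*S[k]));Q[k]=(a+b)/2;print(k,a.round(4),b.round(4),t.round(4))
print("lens",[np.linalg.norm(Q[a]-Q[b]).round(4) for a,b in(("FL","FR"),("BL","BR"),("FL","BL"),("FR","BR"))])
for nm,a,b in(("L",(218,411),(193,149)),("R",(420,413),(196,288))):
    print(nm,onz(c,zt(*a),.113).round(4),onz(s,zs(*b),.113).round(4))
ex=(Q["BL"]+Q["BR"]-Q["FL"]-Q["FR"]); ey=(Q["FL"]+Q["BL"]-Q["FR"]-Q["BR"])
print(np.degrees(np.arctan2(ex[1],ex[0])),np.degrees(np.arctan2(-ey[0],ey[1])),sum(Q.values())/4)
```

```text
FL [0.5284 0.053  0.116 ] [0.5302 0.0524 0.116 ] [0.5294 0.0531 0.1154]
FR [ 0.5151 -0.2459  0.116 ] [ 0.5175 -0.2438  0.116 ] [ 0.5161 -0.2457  0.1176]
BL [0.6931 0.0455 0.116 ] [0.6934 0.046  0.116 ] [0.6932 0.0455 0.1163]
BR [ 0.6791 -0.2537  0.116 ] [ 0.6779 -0.2531  0.116 ] [ 0.6784 -0.2535  0.1165]
lens [np.float64(0.2979), np.float64(0.2995), np.float64(0.1641), np.float64(0.1624)]
L [ 0.4791 -0.0352  0.113 ] [ 0.4825 -0.0309  0.113 ]
R [ 0.4745 -0.1522  0.113 ] [ 0.4739 -0.152   0.113 ]
-2.726159506999734 -2.6543612401652634 [ 0.60434301 -0.09994587  0.116     ]
```

>>> drive_tool(
  commands=[
    [0,0,0,0,0,6.875,0.45],
    [0,0,0,0,0,6.875,0.45],
    [0,0,0,0,0,6.875,0.45],
    [0,0,0,0,0,6.875,0.45],
    [0,0,0,0,0,6.875,0.45],
    [0,0,0,0,0,6.875,0.45],
    [0,0,0,0,0,6.875,0.45],
    [0,0,0,0,0,6.875,0.45],
    [0,0,0,0,0,6.875,0.45],
    [0,0,0,0,0,6.875,0.45],
  ],
  force=20,
)

```text
time_s: 1.13
tool_pos: [0.2637, 0.5941, 0.2922]
tool_rot: [-180.0, 0.0, 87.0]
force: [0.3, 0.2, -0.2]
grip_width: 0.0401
```

>>> drive_tool(
  commands=[
    [-3.38,1.23,0.15,0,0,0,0.45],
    [-3.38,1.23,0.15,0,0,0,0.45],
    [-3.38,1.23,0.15,0,0,0,0.45],
    [-3.38,1.23,0.15,0,0,0,0.45],
    [-3.38,1.23,0.15,0,0,0,0.45],
    [-3.38,1.23,0.15,0,0,0,0.45],
    [-3.38,1.23,0.15,0,0,0,0.45],
    [-3.38,1.23,0.15,0,0,0,0.45],
    [-3.38,1.23,0.15,0,0,0,0.45],
    [-3.38,1.23,0.15,0,0,0,0.45],
    [-3.38,1.23,0.15,0,0,0,0.45],
    [-3.38,1.23,0.15,0,0,0,0.45],
    [-3.38,1.23,0.15,0,0,0,0.45],
    [-3.38,1.23,0.15,0,0,0,0.45],
    [-3.38,1.23,0.15,0,0,0,0.45],
    [-3.38,1.23,0.15,0,0,0,0.45],
    [-3.38,1.23,0.15,0,0,0,0.45],
    [-3.38,1.23,0.15,0,0,0,0.45],
    [-3.38,1.23,0.15,0,0,0,0.45],
    [-3.38,1.23,0.15,0,0,0,0.45],
  ],
)

```text
time_s: 2.8
tool_pos: [0.478, -0.0945, 0.2626]
tool_rot: [179.9, -0.1, 87.3]
force: [0.7, -0.0, 0.1]
grip_width: 0.0392
```

```bash
cat > see.py <<'E'
import sys
from h import *
n,x0,y0,x1,y1,f,o=sys.argv[1],*map(int,sys.argv[2:7]),sys.argv[7]
c=env.read_camera(n); cv2.imwrite("pics/"+o,cv2.resize(c["img"][y0:y1,x0:x1],None,fx=f,fy=f,interpolation=cv2.INTER_CUBIC))
ob=env.get_obs(); print(ob["time_s"],ob["tool_pos"].round(4),ob["tool_rot"].round(2),ob["force"].round(2),ob["grip_width"])
E
python3 see.py side 200 150 360 300 4 s1.png
```

```text
2.85 [ 0.4789 -0.1023  0.2629] [179.78   0.27  86.85] [ 0.59 -4.45  0.75] 0.03939555744419366
```

View pics/s1.png

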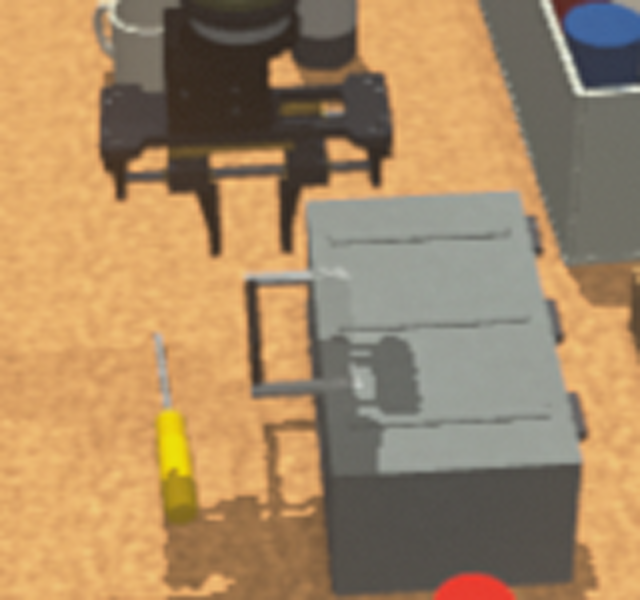

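The fingers straddle the bar line correctly, and the 190 mm side of the gripper body lies along the jaw direction. I'll descend about 10 cm and close on the bar.

>>> drive_tool(
  commands=[
    [0,0,1,0,0,0,0.45],
    [0,0,1.5,0,0,0,0.45],
    [0,0,1.5,0,0,0,0.45],
    [0,0,1.5,0,0,0,0.45],
    [0,0,1.5,0,0,0,0.45],
    [0,0,1.5,0,0,0,0.45],
    [0,0,1,0,0,0,0.45],
    [0,0,0.5,0,0,0,0.45],
    [0,0,0,0,0,0,0.45],
  ],
)

```text
time_s: 3.6
tool_pos: [0.477, -0.0919, 0.1611]
tool_rot: [-179.9, 0.0, 87.4]
force: [-0.3, -0.7, 0.6]
grip_width: 0.0395
```

>>> drive_tool(
  commands=[
    [0,0,0,0,0,0,0],
    [0,0,0,0,0,0,0],
    [0,0,0,0,0,0,0],
    [0,0,0,0,0,0,0],
    [0,0,0,0,0,0,0],
    [0,0,0,0,0,0,0],
  ],
  force=20,
)

```text
time_s: 4.1
tool_pos: [0.4777, -0.0927, 0.1626]
tool_rot: [-180.0, -0.0, 87.3]
force: [-0.9, 0.6, 2.8]
grip_width: 0.0089
```

```bash
cat > arc.py <<'E'
import sys, numpy as np
t=np.array(eval(sys.argv[1])); h=sys.argv[2]
x=-21*np.cos(t)+.3*np.sin(t); z=21*np.sin(t)+.3*np.cos(t)
x=x.round(2);z=z.round(2)
print(", ".join(f"[0, {a:.2f}, {-b:.2f}, 0, 0, 0, {h}]" for a,b in zip(np.diff(x),np.diff(z))))
E
python3 arc.py "np.r_[0,.02,np.arange(.06,.661,.04),.68,.69]" 0
python3 arc.py "np.r_[.69,.72,np.arange(.76,1.17,.04),1.19,1.21,1.225,1.235,1.235]" 0
```

```text
[0, 0.01, -0.42, 0, 0, 0, 0], [0, 0.05, -0.84, 0, 0, 0, 0], [0, 0.07, -0.84, 0, 0, 0, 0], [0, 0.12, -0.83, 0, 0, 0, 0], [0, 0.14, -0.82, 0, 0, 0, 0], [0, 0.18, -0.83, 0, 0, 0, 0], [0, 0.21, -0.81, 0, 0, 0, 0], [0, 0.25, -0.80, 0, 0, 0, 0], [0, 0.27, -0.80, 0, 0, 0, 0], [0, 0.31, -0.78, 0, 0, 0, 0], [0, 0.34, -0.77, 0, 0, 0, 0], [0, 0.37, -0.75, 0, 0, 0, 0], [0, 0.39, -0.74, 0, 0, 0, 0], [0, 0.43, -0.72, 0, 0, 0, 0], [0, 0.46, -0.71, 0, 0, 0, 0], [0, 0.48, -0.69, 0, 0, 0, 0], [0, 0.51, -0.66, 0, 0, 0, 0], [0, 0.27, -0.33, 0, 0, 0, 0], [0, 0.13, -0.16, 0, 0, 0, 0]
[0, 0.42, -0.47, 0, 0, 0, 0], [0, 0.58, -0.61, 0, 0, 0, 0], [0, 0.59, -0.59, 0, 0, 0, 0], [0, 0.63, -0.57, 0, 0, 0, 0], [0, 0.64, -0.54, 0, 0, 0, 0], [0, 0.67, -0.51, 0, 0, 0, 0], [0, 0.68, -0.49, 0, 0, 0, 0], [0, 0.71, -0.45, 0, 0, 0, 0], [0, 0.72, -0.43, 0, 0, 0, 0], [0, 0.74, -0.40, 0, 0, 0, 0], [0, 0.75, -0.37, 0, 0, 0, 0], [0, 0.77, -0.34, 0, 0, 0, 0], [0, 0.58, -0.24, 0, 0, 0, 0], [0, 0.40, -0.14, 0, 0, 0, 0], [0, 0.29, -0.11, 0, 0, 0, 0], [0, 0.20, -0.07, 0, 0, 0, 0], [0, 0.00, -0.00, 0, 0, 0, 0]
```

>>> drive_tool(
  commands=[
    [0,0.01,-0.42,0,0,0,0],
    [0,0.05,-0.84,0,0,0,0],
    [0,0.07,-0.84,0,0,0,0],
    [0,0.12,-0.83,0,0,0,0],
    [0,0.14,-0.82,0,0,0,0],
    [0,0.18,-0.83,0,0,0,0],
    [0,0.21,-0.81,0,0,0,0],
    [0,0.25,-0.8,0,0,0,0],
    [0,0.27,-0.8,0,0,0,0],
    [0,0.31,-0.78,0,0,0,0],
    [0,0.34,-0.77,0,0,0,0],
    [0,0.37,-0.75,0,0,0,0],
    [0,0.39,-0.74,0,0,0,0],
    [0,0.43,-0.72,0,0,0,0],
    [0,0.46,-0.71,0,0,0,0],
    [0,0.48,-0.69,0,0,0,0],
    [0,0.51,-0.66,0,0,0,0],
    [0,0.27,-0.33,0,0,0,0],
    [0,0.13,-0.16,0,0,0,0],
  ],
)

```text
time_s: 5.68
tool_pos: [0.526, -0.0949, 0.2962]
tool_rot: [-179.6, -0.1, 87.3]
force: [-10.9, 1.6, 4.0]
grip_width: 0.0089
```

>>> drive_tool(
  commands=[
    [0,0.42,-0.47,0,0,0,0],
    [0,0.58,-0.61,0,0,0,0],
    [0,0.59,-0.59,0,0,0,0],
    [0,0.63,-0.57,0,0,0,0],
    [0,0.64,-0.54,0,0,0,0],
    [0,0.67,-0.51,0,0,0,0],
    [0,0.68,-0.49,0,0,0,0],
    [0,0.71,-0.45,0,0,0,0],
    [0,0.72,-0.43,0,0,0,0],
    [0,0.74,-0.4,0,0,0,0],
  ],
)

```text
time_s: 6.52
tool_pos: [0.591, -0.098, 0.349]
tool_rot: [-179.9, -0.1, 87.3]
force: [-8.9, 1.4, 9.7]
grip_width: 0.0092
```

```bash
python3 see.py side 180 70 360 300 3 s2.png
```

```text
6.5667 [ 0.5927 -0.098   0.3498] [179.89   0.    87.38] [-7.48  0.95 11.03] 0.009310510377734182
```

View pics/s2.png

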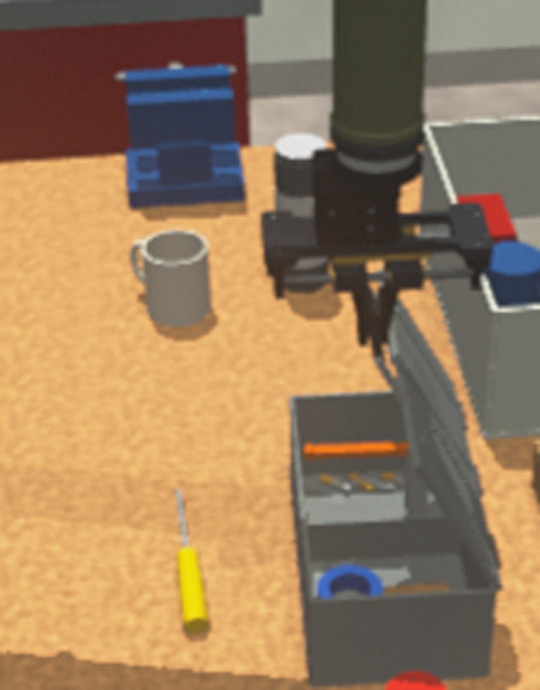

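>>> drive_tool(
  commands=[
    [0,0.75,-0.4,0,0,0,0],
    [0,0.77,-0.38,0,0,0,0],
    [0,0.58,-0.28,0,0,0,0],
    [0,0.4,-0.17,0,0,0,0],
    [0,0.29,-0.12,0,0,0,0],
    [0,0.2,-0.08,0,0,0,0],
    [0,0,0,0,0,0,0],
    [0,0,0,0,0,0,0],
  ],
)

```text
time_s: 7.23
tool_pos: [0.622, -0.0994, 0.3617]
tool_rot: [179.9, 0.0, 87.3]
force: [-3.3, 0.4, 5.2]
grip_width: 0.009
```

```bash
python3 see.py side 180 70 360 300 3 s3.png
```

```text
7.2833 [ 0.622  -0.0994  0.3617] [1.7986e+02 1.0000e-02 8.7340e+01] [-4.05  0.87  5.62] 0.009220726492641251
```

View pics/s3.png

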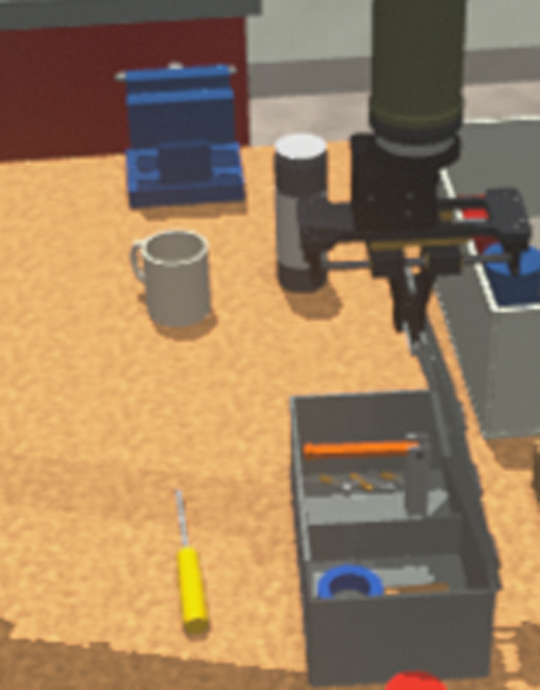

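>>> drive_tool(
  commands=[
    [0,0,0,0,0,0,0.2],
    [0,0,0,0,0,0,0.4],
    [0,0,0,0,0,0,0.45],
    [0,0,0,0,0,0,0.45],
    [0,0,-1,0,0,0,0.45],
    [0,0,-2,0,0,0,0.45],
    [0,0,-2,0,0,0,0.45],
    [0,0,-2,0,0,0,0.45],
    [0,0,-1,0,0,0,0.45],
  ],
)

```text
time_s: 8.03
tool_pos: [0.6218, -0.0998, 0.4434]
tool_rot: [179.8, 0.0, 87.3]
force: [-0.5, -0.4, -0.7]
grip_width: 0.0388
```

```bash
python3 see.py side 180 20 380 300 2.8 s4.png
```

```text
Traceback (most recent call last):
  File "see.py", line 3, in <module>
    n,x0,y0,x1,y1,f,o=sys.argv[1],*map(int,sys.argv[2:7]),sys.argv[7]
                      ^^^^^^^^^^^^^^^^^^^^^^^^^^^^^^^^^^^^^^^^^^^^^^^
ValueError: invalid literal for int() with base 10: '2.8'
```

>>> drive_tool(
  commands=[
    [1,-2,0,0,0,0,0.45],
    [1,-3,0,0,0,0,0.45],
    [1,-3,0,0,0,0,0.45],
    [1,-3,0,0,0,0,0.45],
    [1,-3,0,0,0,0,0.45],
    [1,-2,0,0,0,0,0.45],
    [1,-1,0,0,0,0,0.45],
  ],
)

```text
time_s: 8.62
tool_pos: [0.4526, -0.0215, 0.4409]
tool_rot: [179.9, -0.2, 87.4]
force: [0.4, -0.8, 0.8]
grip_width: 0.039
```

```bash
python3 see.py side 200 100 380 300 3 s4.png;python3 see.py top 220 100 420 260 4 t4.png; python3 -c "
from h import *
print(env.get_obs()['qpos'].round(1))"
```

```text
8.6667 [ 0.4522 -0.0189  0.4409] [179.99  -0.24  87.56] [ 0.33  0.89 -0.17] 0.03927310045045745
8.7167 [ 0.4536 -0.02    0.4407] [ 1.7993e+02 -1.7000e-01  8.7550e+01] [ 0.36  0.26 -0.48] 0.03919017357692224
[-46.5 -12.   38.7  95.6   7.3  93.7 -10.4]
```

View pics/s4.png

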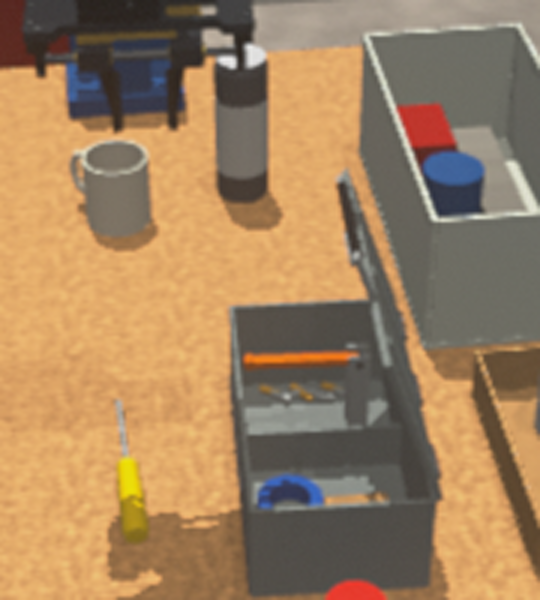

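View pics/t4.png

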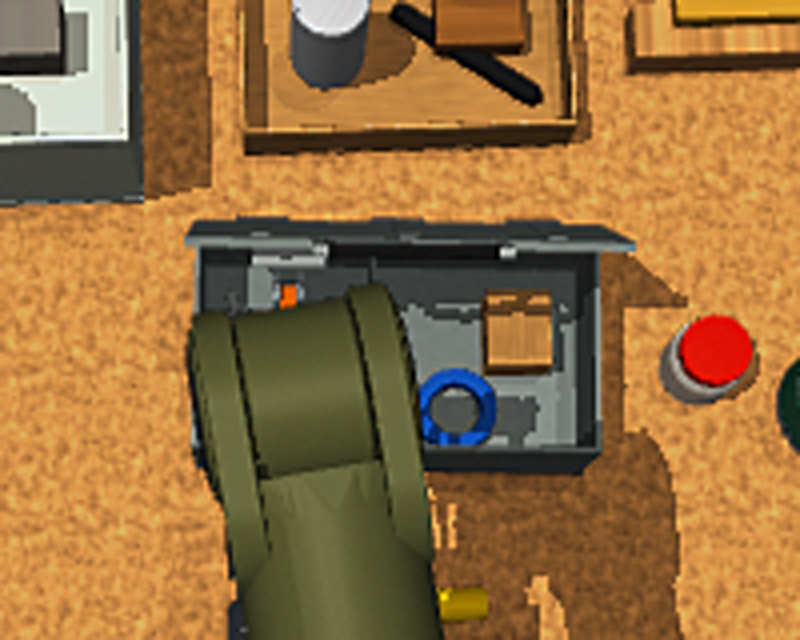

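The lid stands open by itself (handle at about (345,178) in the zoomed side view). The orange stay lies level from about (245,360) to (358,357).

Run:
```python
from h import *
s=env.read_camera("side")
a=np.radians(-2.7); R=np.array([[np.cos(a),-np.sin(a),0],[np.sin(a),np.cos(a),0],[0,0,1]]); o=np.array([.6043,-.0999,0])
W=lambda *p:R@np.array(p)/1000+o
hsv=cv2.cvtColor(s["img"],cv2.COLOR_BGR2HSV)
m=cv2.inRange(hsv,(5,230,180),(16,255,255)); m[:200]=0;m[:,:260]=0;m[240:]=0;m[:,330:]=0
ys,xs=np.nonzero(m); print(len(xs),xs.min(),xs.max(),ys.min(),ys.max())
for x in range(xs.min(),xs.max()+1,6):
    k=xs==x
    if k.any():
        P=onz(s,(x,ys[k].mean()),.090); print(x,ys[k].min(),ys[k].max(),P.round(4),((P-o)@R*1000).round(1))
print(proj(s,W(42.5-115,80,88)),proj(s,W(42.5,80,88)))
for th in (1.15,1.2,1.25):
    print(th,proj(s,W(82.5-210*np.cos(th)+3*np.sin(th),-55,110+210*np.sin(th)+3*np.cos(th))),proj(s,W(82.5-210*np.cos(th)+3*np.sin(th),55,110+210*np.sin(th)+3*np.cos(th))))
```

```text
1 306 306 219 219
306 219 219 [ 0.6118 -0.0168  0.09  ] [ 3.6 83.4 90. ]
[280.78603189 221.49566793] [319.03273271 219.58470733]
1.15 [311.50118276 188.01672475] [306.99783258 164.37434855]
1.2 [315.37681821 186.57463942] [310.62642205 162.98676757]
1.25 [319.33021678 185.28399252] [314.32834345 161.74669964]
```

>>> drive_tool(
  commands=[
    [0,0,0,0,0,5,0.45],
    [0,0,0,0,0,7.1,0.45],
    [0,0,0,0,0,7.1,0.45],
    [0,0,0,0,0,7.1,0.45],
    [0,0,0,0,0,7.1,0.45],
    [0,0,0,0,0,7.1,0.45],
    [0,0,0,0,0,7.1,0.45],
    [0,0,0,0,0,7.1,0.45],
    [0,0,0,0,0,7.1,0.45],
    [0,0,0,0,0,7.1,0.45],
    [0,0,0,0,0,7.1,0.45],
    [0,0,0,0,0,7.1,0.45],
    [0,0,0,0,0,7,0.45],
    [0,0,0,0,5,0,0.45],
    [0,0,0,0,5,0,0.45],
    [0,0,0,0,5,0,0.45],
    [0,0,0,0,5,0,0.45],
    [0,0,0,0,0,0,0.45],
    [0,0,0,0,0,0,0.45],
  ],
)

```text
time_s: 10.35
tool_pos: [0.4531, -0.0252, 0.4449]
tool_rot: [-179.6, -13.3, -3.2]
force: [-0.4, -0.0, 0.5]
grip_width: 0.0392
```

```bash
cat > rel.py <<'E'
import sys
from h import *
from scipy.spatial.transform import Rotation as Ro
a=np.radians(-2.7); Rc=np.array([[np.cos(a),-np.sin(a),0],[np.sin(a),np.cos(a),0],[0,0,1]]); oc=np.array([.6043,-.0999,0])
W=lambda *p:Rc@np.array(p)/1000+oc
def state():
    o=env.get_obs(); T=Ro.from_euler("xyz",o["tool_rot"],degrees=True).as_matrix(); return o,T
def show(tgt_chest=None):
    o,T=state(); print("t",round(o["time_s"],2),"chest pos",((o["tool_pos"]-oc)@Rc*1000).round(1),"z in chest",(Rc.T@T[:,2]).round(3),"x",(Rc.T@T[:,0]).round(3),"F",o["force"].round(1),"grip",round(o["grip_width"],4))
    if tgt_chest is not None: print("shift cm in tool",(T.T@(W(*tgt_chest)-o["tool_pos"])*100).round(2))
if __name__=="__main__":
    show([float(v) for v in sys.argv[1:4]] if len(sys.argv)>3 else None); print(env.get_obs()["qpos"].round(1))
E
python3 rel.py -101.1 80 229.9
```

```text
t 10.35 chest pos [-154.6   67.5  444.9] z in chest [ 0.23   0.005 -0.973] x [ 0.973 -0.008  0.23 ] F [-0.4 -0.   0.5] grip 0.0392
shift cm in tool [ 0.25 -1.14 22.16]
[-16.7 -17.   12.3 102.2   5.   81.2 -97.8]
```

>>> drive_tool(
  commands=[
    [0,-0.1,2,0,0,0,0.45],
    [0,-0.2,3,0,0,0,0.45],
    [0,-0.2,3,0,0,0,0.45],
    [0,-0.2,3,0,0,0,0.45],
    [0,-0.2,3,0,0,0,0.45],
    [0,-0.2,3,0,0,0,0.45],
    [0,0,2,0,3,0,0.45],
    [0,0,1,0,4,0,0.45],
    [0,0,0,0,0,0,0.45],
    [0,0,0,0,0,0,0.45],
  ],
)

```text
time_s: 11.18
tool_pos: [0.4994, -0.0108, 0.2498]
tool_rot: [-179.5, -20.1, -2.7]
force: [0.5, -0.2, 0.7]
grip_width: 0.0391
```

```bash
python3 rel.py -66.9 80 135.9;python3 see.py side 200 100 380 300 3 s5.png
```

```text
t 11.18 chest pos [-108.9   84.1  249.8] z in chest [ 0.344  0.008 -0.939] x [ 0.939 -0.     0.344] F [ 0.5 -0.2  0.7] grip 0.0391
shift cm in tool [ 0.03  0.5  12.14]
[-17.2 -11.4  13.1 121.3   5.7  49.9 -99.5]
11.2333 [ 0.5004 -0.0109  0.2513] [-179.5   -20.27   -2.75] [0.51 0.02 1.51] 0.039108576922218655
```

View pics/s5.png

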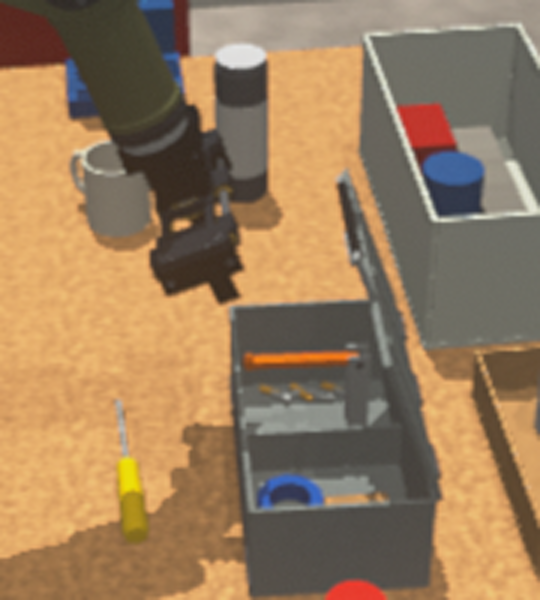

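>>> drive_tool(
  commands=[
    [0,0.1,1,0,0,0,0.45],
    [0,0.1,2,0,0,0,0.45],
    [0,0.1,2,0,0,0,0.45],
    [0,0.1,2,0,0,0,0.45],
    [0,0.1,2,0,0,0,0.45],
    [0,0,1.5,0,0,0,0.45],
    [0,0,1,0,0,0,0.45],
    [0,0,0.5,0,0,0,0.45],
    [0,0,0,0,0,0,0.45],
  ],
)

```text
time_s: 11.98
tool_pos: [0.5416, -0.0177, 0.1375]
tool_rot: [-179.5, -20.3, -2.8]
force: [-0.8, -1.0, -0.5]
grip_width: 0.0392
```

```bash
python3 rel.py -66.9 80 135.9;python3 see.py side 220 120 360 260 4 s6.png;python3 see.py top 250 120 380 230 5 t6.png
```

```text
t 11.98 chest pos [-66.5  79.2 137.5] z in chest [ 0.346  0.007 -0.938] x [ 0.938 -0.002  0.346] F [-0.8 -1.  -0.5] grip 0.0392
shift cm in tool [-0.09 -0.08  0.13]
[-16.7   2.1  15.5 123.6   0.8  34.1 -94.6]
12.0333 [ 0.5417 -0.0177  0.1383] [-179.53  -20.33   -2.83] [ 1.   -1.    0.71] 0.0392683614996752
12.0833 [ 0.5419 -0.0176  0.1389] [-179.51  -20.39   -2.84] [-0.87 -0.77 -0.05] 0.038744376807065044
```

View pics/s6.png

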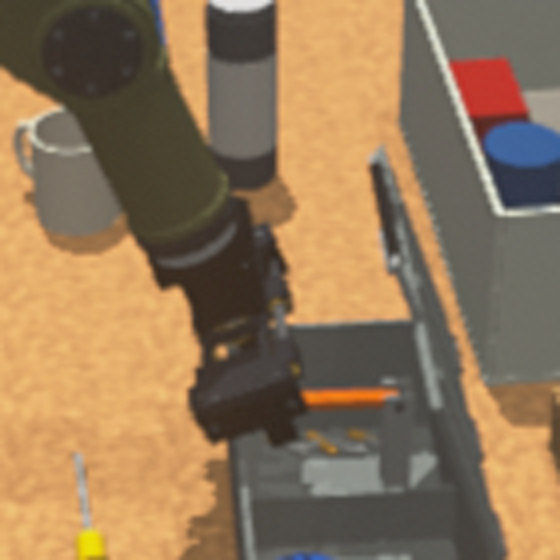

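View pics/t6.png

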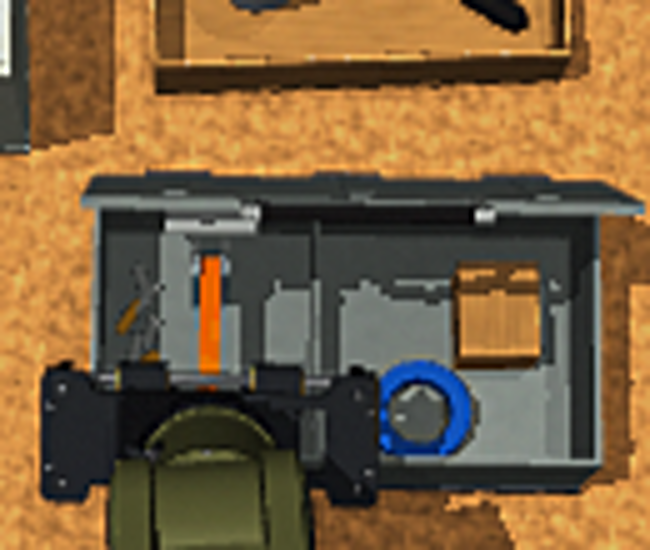

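The stay lies centred between the fingers: in the top zoom it is at x=210, with the fingers at 145 and 275. Closing lightly on it now.

>>> drive_tool(
  commands=[
    [0,0,0.15,0,0,0,0],
    [0,0,0,0,0,0,0],
    [0,0,0,0,0,0,0],
    [0,0,0,0,0,0,0],
    [0,0,0,0,0,0,0],
    [0,0,0,0,0,0,0],
  ],
  force=8,
)

```text
time_s: 12.58
tool_pos: [0.5419, -0.0175, 0.137]
tool_rot: [-179.5, -20.4, -2.8]
force: [-0.4, 0.3, -0.3]
grip_width: 0.0116
```

```bash
cat > stayarc.py <<'E'
from rel import *
o,T=state(); z=Rc.T@T[:,2]; p=(o["tool_pos"]-oc)@Rc*1000
g=p+51*z; al=np.degrees(np.arctan2(z[0],-z[2])); pv=np.array([42.5,80,88])
r=np.hypot(*(pv-g)[[0,2]]); f0=np.arctan2(g[2]-88,42.5-g[0]); print("g",g.round(1),"r",r.round(1),"phi",f0.round(3),"tilt",al.round(1),"grip",o["grip_width"],o["force"].round(1))
f1=float(sys.argv[1]); a1=float(sys.argv[2]); n=int(sys.argv[3])
s=np.linspace(0,1,n+1); F=f0+(f1-f0)*s; A=al+(a1-al)*s; A=A.round(2)
X=lambda f,a:np.array([42.5-r*np.cos(f)-51*np.sin(np.radians(a)),88+r*np.sin(f)+51*np.cos(np.radians(a))])
rows=[];cur=X(F[0],A[0])
for i in range(n):
    d=X(F[i+1],A[i+1])-cur; a=np.radians(A[i])
    tx=round((d[0]*np.cos(a)+d[1]*np.sin(a))/10,2); tz=round((d[0]*np.sin(a)-d[1]*np.cos(a))/10,2)
    cur=cur+10*np.array([tx*np.cos(a)+tz*np.sin(a),tx*np.sin(a)-tz*np.cos(a)])
    rows.append(f"[{tx}, 0, {tz}, 0, {A[i+1]-A[i]:.2f}, 0, 0]")
print(", ".join(rows))
E
python3 stayarc.py 1.33 45 36
```

```text
g [-48.5  79.8  89.2] r 91.0 phi 0.013 tilt 20.4 grip 0.01160622684660348 [-0.4  0.3 -0.3]
[0.06, 0, -0.31, 0, 0.69, 0, 0], [0.08, 0, -0.3, 0, 0.68, 0, 0], [0.1, 0, -0.29, 0, 0.69, 0, 0], [0.11, 0, -0.29, 0, 0.68, 0, 0], [0.12, 0, -0.28, 0, 0.68, 0, 0], [0.13, 0, -0.27, 0, 0.69, 0, 0], [0.15, 0, -0.26, 0, 0.68, 0, 0], [0.16, 0, -0.24, 0, 0.69, 0, 0], [0.17, 0, -0.24, 0, 0.68, 0, 0], [0.19, 0, -0.23, 0, 0.69, 0, 0], [0.19, 0, -0.21, 0, 0.68, 0, 0], [0.2, 0, -0.2, 0, 0.68, 0, 0], [0.22, 0, -0.19, 0, 0.69, 0, 0], [0.22, 0, -0.18, 0, 0.68, 0, 0], [0.23, 0, -0.16, 0, 0.69, 0, 0], [0.24, 0, -0.14, 0, 0.68, 0, 0], [0.24, 0, -0.13, 0, 0.69, 0, 0], [0.25, 0, -0.12, 0, 0.68, 0, 0], [0.26, 0, -0.1, 0, 0.69, 0, 0], [0.26, 0, -0.09, 0, 0.68, 0, 0], [0.27, 0, -0.07, 0, 0.68, 0, 0], [0.26, 0, -0.05, 0, 0.69, 0, 0], [0.27, 0, -0.04, 0, 0.68, 0, 0], [0.27, 0, -0.02, 0, 0.69, 0, 0], [0.28, 0, -0.01, 0, 0.68, 0, 0], [0.27, 0, 0.01, 0, 0.69, 0, 0], [0.27, 0, 0.03, 0, 0.68, 0, 0], [0.27, 0, 0.04, 0, 0.68, 0, 0], [0.26, 0, 0.06, 0, 0.69, 0, 0], [0.27, 0, 0.07, 0, 0.68, 0, 0], [0.26, 0, 0.09, 0, 0.69, 0, 0], [0.25, 0, 0.11, 0, 0.68, 0, 0], [0.25, 0, 0.12, 0, 0.69, 0, 0], [0.25, 0, 0.13, 0, 0.68, 0, 0], [0.23, 0, 0.15, 0, 0.69, 0, 0], [0.23, 0, 0.17, 0, 0.68, 0, 0]
```

>>> drive_tool(
  commands=[
    [0.06,0,-0.31,0,0.69,0,0],
    [0.08,0,-0.3,0,0.68,0,0],
    [0.1,0,-0.29,0,0.69,0,0],
    [0.11,0,-0.29,0,0.68,0,0],
    [0.12,0,-0.28,0,0.68,0,0],
    [0.13,0,-0.27,0,0.69,0,0],
    [0.15,0,-0.26,0,0.68,0,0],
    [0.16,0,-0.24,0,0.69,0,0],
    [0.17,0,-0.24,0,0.68,0,0],
    [0.19,0,-0.23,0,0.69,0,0],
    [0.19,0,-0.21,0,0.68,0,0],
    [0.2,0,-0.2,0,0.68,0,0],
    [0.22,0,-0.19,0,0.69,0,0],
    [0.22,0,-0.18,0,0.68,0,0],
    [0.23,0,-0.16,0,0.69,0,0],
    [0.24,0,-0.14,0,0.68,0,0],
    [0.24,0,-0.13,0,0.69,0,0],
    [0.25,0,-0.12,0,0.68,0,0],
    [0.26,0,-0.1,0,0.69,0,0],
    [0.26,0,-0.09,0,0.68,0,0],
  ],
)

```text
time_s: 14.25
tool_pos: [0.5551, -0.0184, 0.1918]
tool_rot: [-179.4, -34.1, -3.0]
force: [-0.1, 4.9, -1.8]
grip_width: 0.0117
```

```bash
python3 stayarc.py 1.33 45 16; python3 see.py side 220 120 360 260 4 s7.png
```

```text
g [-24.4  79.5 149.5] r 90.9 phi 0.744 tilt 34.1 grip 0.011738529158174733 [-0.1  4.9 -1.8]
[0.26, 0, -0.07, 0, 0.68, 0, 0], [0.27, 0, -0.05, 0, 0.69, 0, 0], [0.27, 0, -0.04, 0, 0.68, 0, 0], [0.27, 0, -0.03, 0, 0.68, 0, 0], [0.28, 0, -0.0, 0, 0.68, 0, 0], [0.27, 0, 0.01, 0, 0.69, 0, 0], [0.27, 0, 0.02, 0, 0.68, 0, 0], [0.27, 0, 0.05, 0, 0.68, 0, 0], [0.27, 0, 0.05, 0, 0.68, 0, 0], [0.26, 0, 0.08, 0, 0.69, 0, 0], [0.26, 0, 0.09, 0, 0.68, 0, 0], [0.26, 0, 0.1, 0, 0.68, 0, 0], [0.25, 0, 0.12, 0, 0.68, 0, 0], [0.24, 0, 0.14, 0, 0.69, 0, 0], [0.24, 0, 0.15, 0, 0.68, 0, 0], [0.23, 0, 0.16, 0, 0.68, 0, 0]
14.3 [ 0.5554 -0.0184  0.1922] [-179.43  -34.15   -2.96] [-0.24  4.61 -0.84] 0.011719644070315687
```

View pics/s7.png

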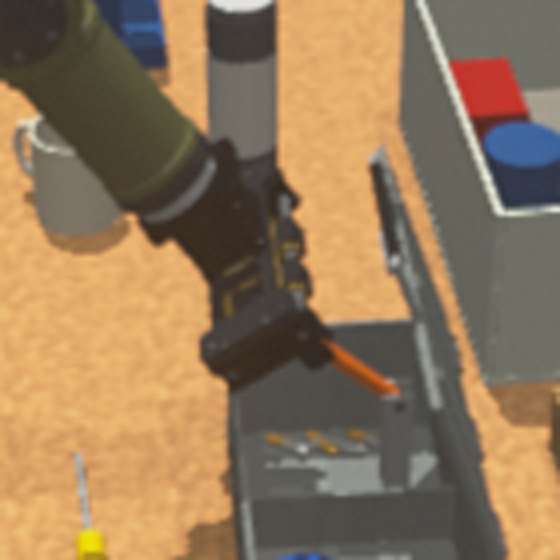

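The stay follows the fingers and stands at about 43°, from pivot (395,393) up to the fingers near (330,345). Continuing to the stop.

>>> drive_tool(
  commands=[
    [0.26,0,-0.07,0,0.68,0,0],
    [0.27,0,-0.05,0,0.69,0,0],
    [0.27,0,-0.04,0,0.68,0,0],
    [0.27,0,-0.03,0,0.68,0,0],
    [0.28,0,0,0,0.68,0,0],
    [0.27,0,0.01,0,0.69,0,0],
    [0.27,0,0.02,0,0.68,0,0],
    [0.27,0,0.05,0,0.68,0,0],
    [0.27,0,0.05,0,0.68,0,0],
    [0.26,0,0.08,0,0.69,0,0],
    [0.26,0,0.09,0,0.68,0,0],
    [0.26,0,0.1,0,0.68,0,0],
    [0.25,0,0.12,0,0.68,0,0],
    [0.24,0,0.14,0,0.69,0,0],
    [0.24,0,0.15,0,0.68,0,0],
    [0.23,0,0.16,0,0.68,0,0],
    [0,0,0,0,0,0,0],
    [0,0,0,0,0,0,0],
  ],
)

```text
time_s: 15.8
tool_pos: [0.5942, -0.0202, 0.2144]
tool_rot: [-179.3, -45.2, -3.1]
force: [-0.6, 4.5, 3.3]
grip_width: 0.0117
```

```bash
python3 stayarc.py 1.34 45 2; python3 see.py side 220 120 360 260 4 s8.png
```

```text
g [ 22.4  79.5 178.5] r 92.7 phi 1.352 tilt 45.2 grip 0.011701059194493784 [-0.6  4.5  3.3]
[-0.04, 0, -0.03, 0, -0.11, 0, 0], [-0.03, 0, -0.03, 0, -0.11, 0, 0]
15.85 [ 0.5941 -0.0202  0.2143] [-179.31  -45.2    -3.08] [-1.12  4.91  3.75] 0.012037379893757303
```

View pics/s8.png

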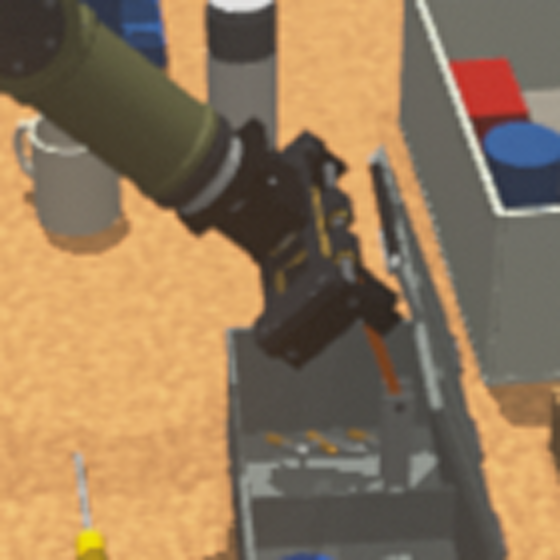

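>>> drive_tool(
  commands=[
    [0.14,0,0.14,0,0,0,0],
    [0,0,0,0,0,0,0],
  ],
)

```text
time_s: 16.02
tool_pos: [0.5964, -0.0202, 0.2148]
tool_rot: [-179.3, -45.2, -3.1]
force: [-1.9, 5.0, 6.4]
grip_width: 0.0114
```

>>> drive_tool(
  commands=[
    [0,0,0,0,0,0,0.2],
    [0,0,0,0,0,0,0.45],
    [0,0,0,0,0,0,0.45],
    [0,0,0,0,0,0,0.45],
    [0,0,-1,0,0,0,0.45],
    [0,0,-2,0,0,0,0.45],
    [0,0,-2.5,0,0,0,0.45],
    [0,0,-2.5,0,0,0,0.45],
    [0,0,-2,0,0,0,0.45],
    [0,0,-1,0,0,0,0.45],
  ],
)

```text
time_s: 16.85
tool_pos: [0.5394, -0.0189, 0.2764]
tool_rot: [-179.3, -44.6, -3.2]
force: [0.5, -0.1, 0.5]
grip_width: 0.0391
```

```bash
python3 rel.py; python3 see.py side 220 120 360 260 4 s9.png
```

```text
t 16.85 chest pos [-68.7  77.9 276.4] z in chest [ 0.702  0.006 -0.712] x [ 0.712 -0.006  0.702] F [ 0.5 -0.1  0.5] grip 0.0391
[  8.7 -17.3  -9.7 130.9  -0.2  21.6 -94.6]
16.9 [ 0.5399 -0.0198  0.2771] [-179.32  -44.65   -3.29] [-0.25 -0.23  0.7 ] 0.03928992066233517
```

View pics/s9.png

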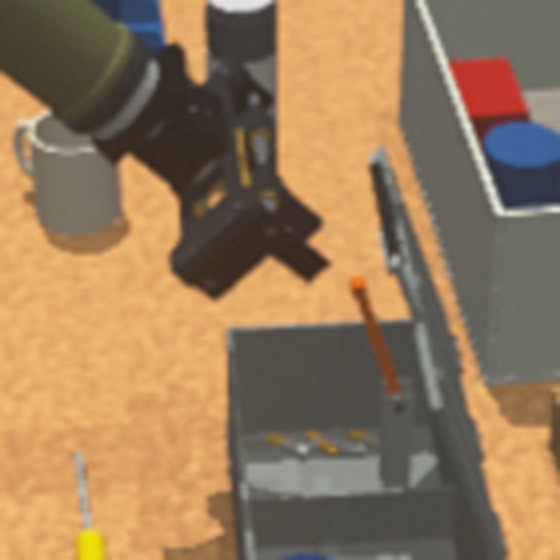

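Run:
```python
from rel import *
s=env.read_camera("side")
for f in (1.15,1.2,1.25,1.3,1.35,1.4): print(f,proj(s,W(42.5-109*np.cos(f),80,88+109*np.sin(f))).round(1), proj(s,W(42.5,80,88)).round(1))
hsv=cv2.cvtColor(s["img"],cv2.COLOR_BGR2HSV); m=cv2.inRange(hsv,(3,200,90),(14,255,255)); m[:185]=0;m[222:]=0;m[:,:302]=0;m[:,325:]=0
ys,xs=np.nonzero(m)
for y in range(185,222,4): print(y,xs[ys==y])
```

```text
1.15 [304.8 193.5] [319.  219.6]
1.2 [306.6 192.8] [319.  219.6]
1.25 [308.4 192.2] [319.  219.6]
1.3 [310.2 191.7] [319.  219.6]
1.35 [312.  191.2] [319.  219.6]
1.4 [313.9 190.8] [319.  219.6]
185 []
189 [309]
193 []
197 []
201 []
205 []
209 []
213 []
217 []
221 []
```

>>> drive_tool(
  commands=[
    [0,0,0,0,-3,0,0.45],
    [0,0,0,0,-6,0,0.45],
    [0,0,0,0,-6,0,0.45],
    [0,0,0,0,-6,0,0.45],
    [0,0,0,0,-6,0,0.45],
    [0,0,0,0,-6,0,0.45],
    [0,0,0,0,-6,0,0.45],
    [0,0,0,0,-5.6,0,0.45],
    [0,0,0,0,0,0,0.45],
  ],
)

```text
time_s: 17.7
tool_pos: [0.5415, -0.0204, 0.2744]
tool_rot: [-179.6, 0.3, -2.9]
force: [0.4, -0.4, -0.2]
grip_width: 0.0391
```

```bash
python3 rel.py -130 40 420
```

```text
t 17.7 chest pos [-66.4  76.5 274.4] z in chest [-0.005  0.007 -1.   ] x [ 1.    -0.003 -0.005] F [ 0.4 -0.4 -0.2] grip 0.0391
shift cm in tool [ -6.41   3.57 -14.55]
[  7.    6.3  -8.   99.7   0.5  74.3 -94. ]
```

>>> drive_tool(
  commands=[
    [-1,0.5,-1,0,0,0,0.45],
    [-1.2,0.6,-2.5,0,0,0,0.45],
    [-1.2,0.6,-2.5,0,0,0,0.45],
    [-1.2,0.6,-2.5,0,0,0,0.45],
    [-1.2,0.6,-2.5,0,0,0,0.45],
    [-1,0.6,-2.5,0,0,0,0.45],
    [0,0,-1,0,0,0,0.45],
    [0,0,0,0,0,0,0.45],
  ],
)

```text
time_s: 18.37
tool_pos: [0.4705, -0.0528, 0.4234]
tool_rot: [-179.6, -0.4, -2.9]
force: [0.2, 1.1, 0.2]
grip_width: 0.0391
```

```bash
python3 rel.py; python3 see.py side 290 170 340 230 10 s10.png; python3 see.py top 250 120 350 200 7 t10.png
```

```text
t 18.37 chest pos [-135.9   40.7  423.4] z in chest [ 0.007  0.007 -1.   ] x [ 1.    -0.003  0.007] F [0.2 1.1 0.2] grip 0.0391
[  9.8  -5.   -5.8  94.2  -0.9  90.3 -88.9]
18.4167 [ 0.4704 -0.0523  0.4212] [-179.54   -0.21   -2.81] [ 0.57 -0.67 -1.22] 0.03902507909399713
18.4667 [ 0.4702 -0.052   0.4198] [-1.7952e+02 -3.0000e-02 -2.7700e+00] [ 0.42  0.55 -0.45] 0.03885030072241789
```

View pics/s10.png

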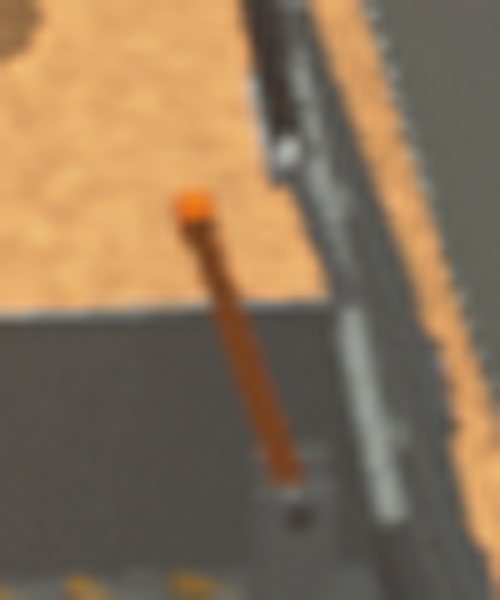

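View pics/t10.png

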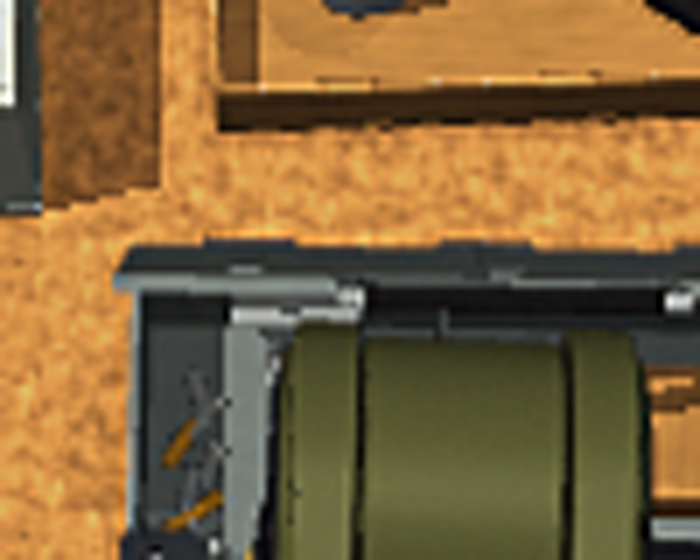

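The stay stands at about 1.29 rad. In the side zoom its tip is at (197,213) and its shaft is at (285,480), and the measured slope of about 0.32 matches 1.29 to 1.30. Now turning the jaws back towards the handle.

>>> drive_tool(
  commands=[
    [0,0,0,0,0,-5,0.45],
    [0,0,0,0,0,-7.1,0.45],
    [0,0,0,0,0,-7.1,0.45],
    [0,0,0,0,0,-7.1,0.45],
    [0,0,0,0,0,-7.1,0.45],
    [0,0,0,0,0,-7.1,0.45],
    [0,0,0,0,0,-7.1,0.45],
    [0,0,0,0,0,-7.1,0.45],
    [0,0,0,0,0,-7.1,0.45],
    [0,0,0,0,0,-7.1,0.45],
    [0,0,0,0,0,-7.1,0.45],
    [0,0,0,0,0,-7.1,0.45],
    [0,0,0,0,0,-7,0.45],
    [0,0,0,0,0,0,0.45],
    [0,0,0,0,0,0,0.45],
  ],
)

```text
time_s: 19.72
tool_pos: [0.4701, -0.0519, 0.4189]
tool_rot: [-179.9, -0.5, 87.2]
force: [-0.8, 0.7, -0.1]
grip_width: 0.039
```

```bash
python3 - <<'E'
from rel import *
print(((np.array([.622,-.0994,.3617])-oc)@Rc*1000).round(1))
E
python3 rel.py 17.6 0 443
```

```text
[ 17.7   1.3 361.7]
t 19.72 chest pos [-136.3   41.7  418.9] z in chest [-0.003  0.009 -1.   ] x [0.002 1.    0.009] F [-0.8  0.7 -0.1] grip 0.039
shift cm in tool [-4.11 15.4  -2.48]
[ 6.1 -4.8 -2.5 94.6 -0.7 90.4  0.8]
```

>>> drive_tool(
  commands=[
    [-0.3,0,-1.2,0,0,0,0.45],
    [-0.6,2,-1.3,0,0,0,0.45],
    [-0.6,2.5,0,0,0,0,0.45],
    [-0.6,2.5,0,0,0,0,0.45],
    [-0.6,2.5,0,0,0,0,0.45],
    [-0.6,2.5,0,0,0,0,0.45],
    [-0.6,2,0,0,0,0,0.45],
    [-0.2,1.4,0,0,0,0,0.45],
    [0,0,0,0,0,0,0.45],
    [0,0,0,0,0,0,0.45],
  ],
)

```text
time_s: 20.55
tool_pos: [0.6222, -0.1008, 0.4451]
tool_rot: [-179.9, -0.5, 87.2]
force: [-1.1, -0.0, -0.0]
grip_width: 0.039
```

```bash
python3 rel.py 17.6 0 361.7;  python3 see.py side 260 90 370 230 4 s11.png
```

```text
t 20.55 chest pos [ 18.   -0.  445.1] z in chest [-0.001  0.009 -1.   ] x [0.001 1.    0.009] F [-1.1 -0.  -0. ] grip 0.039
shift cm in tool [-0.07 -0.03  8.34]
[ 7.2 14.7 -0.2 70.5 -0.5 94.8  4.2]
20.6 [ 0.6217 -0.1006  0.4457] [-179.99   -0.51   87.26] [-0.46  0.21  0.56] 0.03934003448928675
```

View pics/s11.png

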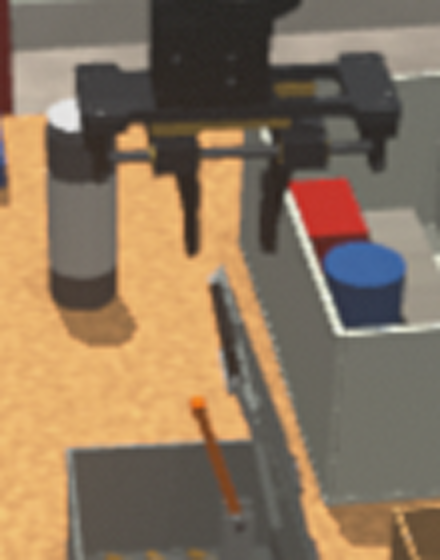

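>>> drive_tool(
  commands=[
    [0,0,1,0,0,0,0.45],
    [0,0,1.5,0,0,0,0.45],
    [0,0,1.5,0,0,0,0.45],
    [0,0,1.5,0,0,0,0.45],
    [0,0,1.3,0,0,0,0.45],
    [0,0,1,0,0,0,0.45],
    [0,0,0.5,0,0,0,0.45],
    [0,0,0,0,0,0,0.45],
    [0,0,0,0,0,0,0],
    [0,0,0,0,0,0,0],
    [0,0,0,0,0,0,0],
    [0,0,0,0,0,0,0],
    [0,0,0,0,0,0,0],
    [0,0,0,0,0,0,0],
  ],
  force=20,
)

```text
time_s: 21.77
tool_pos: [0.6221, -0.0999, 0.3631]
tool_rot: [179.9, -0.5, 87.3]
force: [-0.5, -0.8, 0.5]
grip_width: 0.0094
```

```bash
python3 rel.py; python3 arc.py "np.r_[1.245,1.235,1.22,np.arange(1.2,1.0,-.025)]" 0; python3 arc.py "np.arange(1.,.77,-.015)" 0
```

```text
t 21.77 chest pos [ 17.8   0.8 363.1] z in chest [ 0.001  0.009 -1.   ] x [-0.     1.     0.009] F [-0.5 -0.8  0.5] grip 0.0094
[ 7.3 14.6 -0.4 79.9 -0.4 85.5  4.2]
[0, -0.20, 0.06, 0, 0, 0, 0], [0, -0.29, 0.11, 0, 0, 0, 0], [0, -0.40, 0.14, 0, 0, 0, 0], [0, -0.49, 0.19, 0, 0, 0, 0], [0, -0.48, 0.20, 0, 0, 0, 0], [0, -0.48, 0.21, 0, 0, 0, 0], [0, -0.48, 0.23, 0, 0, 0, 0], [0, -0.47, 0.24, 0, 0, 0, 0], [0, -0.46, 0.24, 0, 0, 0, 0], [0, -0.45, 0.27, 0, 0, 0, 0]
[0, -0.27, 0.17, 0, 0, 0, 0], [0, -0.26, 0.17, 0, 0, 0, 0], [0, -0.26, 0.17, 0, 0, 0, 0], [0, -0.26, 0.18, 0, 0, 0, 0], [0, -0.26, 0.19, 0, 0, 0, 0], [0, -0.25, 0.19, 0, 0, 0, 0], [0, -0.25, 0.19, 0, 0, 0, 0], [0, -0.25, 0.19, 0, 0, 0, 0], [0, -0.24, 0.20, 0, 0, 0, 0], [0, -0.24, 0.21, 0, 0, 0, 0], [0, -0.24, 0.20, 0, 0, 0, 0], [0, -0.24, 0.21, 0, 0, 0, 0], [0, -0.23, 0.21, 0, 0, 0, 0], [0, -0.23, 0.22, 0, 0, 0, 0], [0, -0.22, 0.22, 0, 0, 0, 0]
```

>>> drive_tool(
  commands=[
    [0,-0.2,0.06,0,0,0,0],
    [0,-0.29,0.11,0,0,0,0],
    [0,-0.4,0.14,0,0,0,0],
    [0,-0.49,0.19,0,0,0,0],
    [0,-0.48,0.2,0,0,0,0],
    [0,-0.48,0.21,0,0,0,0],
    [0,-0.48,0.23,0,0,0,0],
    [0,-0.47,0.24,0,0,0,0],
    [0,-0.46,0.24,0,0,0,0],
    [0,-0.45,0.27,0,0,0,0],
    [0,0,0,0,0,0,0],
    [0,0,0,0,0,0,0],
  ],
)

```text
time_s: 22.77
tool_pos: [0.5789, -0.0978, 0.3431]
tool_rot: [-179.8, -0.5, 87.3]
force: [-2.3, 0.0, -0.8]
grip_width: 0.0091
```

```bash
cat > lid.py <<'E'
from rel import *
o,T=state(); p=(o["tool_pos"]-oc)@Rc*1000+51*(Rc.T@T[:,2])
d=np.array([82.5-p[0],p[2]-110]); print("bar",p.round(1),"r",np.hypot(*d).round(1),"theta",(np.arctan2(d[1],d[0])-.0143).round(3))
E
python3 rel.py; python3 lid.py; python3 see.py side 240 110 350 230 5 s12.png
```

```text
t 22.77 chest pos [-25.5   0.9 343.1] z in chest [-0.003  0.009 -1.   ] x [-0.     1.     0.009] F [-2.3  0.  -0.8] grip 0.0091
[ 7.7  9.8 -0.5 87.9 -0.4 82.5  4.6]
bar [-25.6   1.4 292.1] r 211.8 theta 1.021
22.8167 [ 0.5791 -0.0978  0.3432] [-179.85   -0.5    87.32] [-3.57  0.19 -1.1 ] 0.009371190950067908
```

View pics/s12.png

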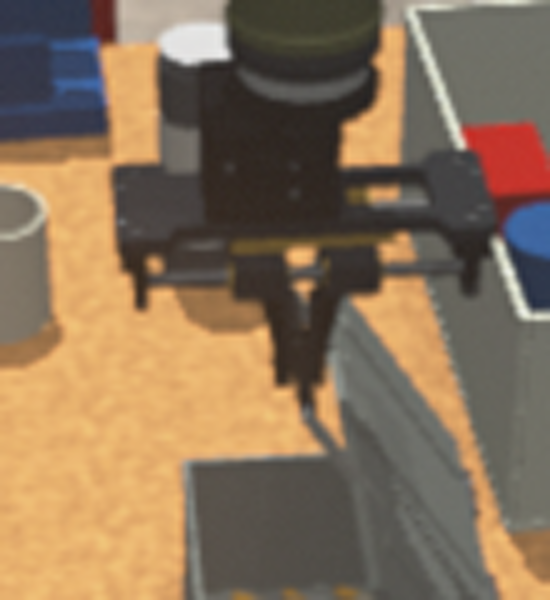

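The lid is at about 1.02 rad and held in the fingers. The stay is hidden behind the lid in this view. Lowering slowly towards contact.

>>> drive_tool(
  commands=[
    [0,-0.27,0.17,0,0,0,0],
    [0,-0.27,0.17,0,0,0,0],
    [0,-0.26,0.17,0,0,0,0],
    [0,-0.26,0.18,0,0,0,0],
    [0,-0.26,0.18,0,0,0,0],
    [0,-0.26,0.18,0,0,0,0],
    [0,-0.25,0.19,0,0,0,0],
    [0,0,0,0,0,0,0],
  ],
)

```text
time_s: 23.48
tool_pos: [0.5611, -0.0969, 0.3307]
tool_rot: [-180.0, -0.5, 87.3]
force: [-1.7, -1.5, -1.4]
grip_width: 0.0091
```

```bash
python3 rel.py; python3 lid.py
```

```text
t 23.48 chest pos [-43.3   1.  330.7] z in chest [-0.001  0.009 -1.   ] x [-0.     1.     0.009] F [-1.7 -1.5 -1.4] grip 0.0091
[ 7.9  7.8 -0.6 91.6 -0.4 80.7  4.7]
bar [-43.4   1.4 279.7] r 211.3 theta 0.918
```

>>> drive_tool(
  commands=[
    [0,-0.25,0.19,0,0,0,0],
    [0,-0.25,0.2,0,0,0,0],
    [0,-0.24,0.2,0,0,0,0],
    [0,-0.24,0.21,0,0,0,0],
    [0,0,0,0,0,0,0],
  ],
)

```text
time_s: 23.9
tool_pos: [0.5513, -0.0964, 0.3227]
tool_rot: [-180.0, -0.5, 87.3]
force: [-0.5, -1.3, -1.7]
grip_width: 0.0091
```

```bash
python3 rel.py; python3 lid.py;python3 see.py side 240 110 350 230 5 s13.png;python3 see.py top 250 110 380 230 5 t13.png
```

```text
t 23.9 chest pos [-53.1   1.  322.7] z in chest [-0.001  0.009 -1.   ] x [-0.     1.     0.009] F [-0.5 -1.3 -1.7] grip 0.0091
[ 8.   6.8 -0.6 93.6 -0.4 79.7  4.8]
bar [-53.1   1.5 271.7] r 211.0 theta 0.859
23.95 [ 0.5514 -0.0964  0.3227] [-179.93   -0.5    87.32] [-1.84 -1.77 -1.08] 0.00911752562319496
24.0 [ 0.5514 -0.0964  0.3227] [-179.92   -0.5    87.32] [-1.9  -1.59 -1.47] 0.008960973316308267
```

View pics/s13.png

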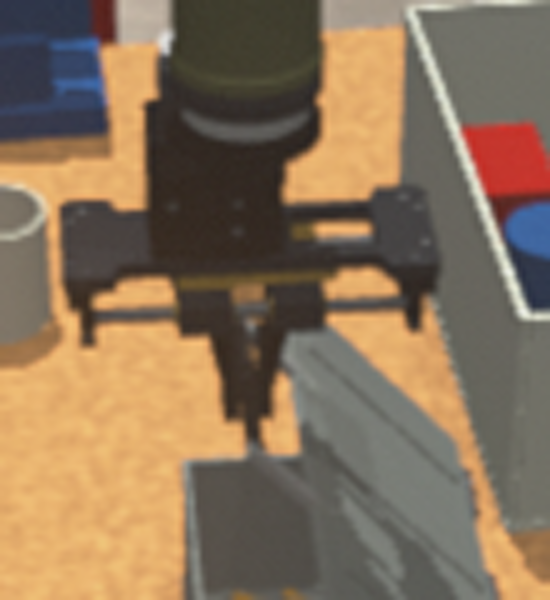

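View pics/t13.png

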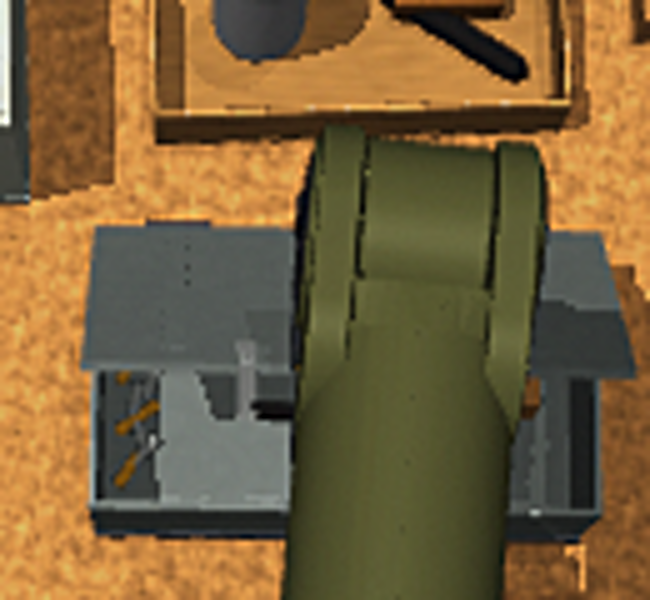

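>>> drive_tool(
  commands=[
    [0,-0.23,0.21,0,0,0,0],
    [0,-0.23,0.21,0,0,0,0],
    [0,-0.15,0.15,0,0,0,0],
    [0,0,0,0,0,0,0],
  ],
)

```text
time_s: 24.33
tool_pos: [0.5455, -0.0961, 0.3174]
tool_rot: [180.0, -0.5, 87.3]
force: [-0.3, -1.8, -0.8]
grip_width: 0.0092
```

```bash
python3 rel.py; python3 lid.py
```

```text
t 24.33 chest pos [-58.9   1.  317.4] z in chest [ 0.     0.009 -1.   ] x [-0.     1.     0.009] F [-0.3 -1.8 -0.8] grip 0.0092
[ 8.1  6.2 -0.6 94.9 -0.4 79.   4.9]
bar [-58.9   1.5 266.4] r 210.9 theta 0.822
```

>>> drive_tool(
  commands=[
    [0,-0.15,0.15,0,0,0,0],
    [0,-0.15,0.15,0,0,0,0],
    [0,-0.15,0.15,0,0,0,0],
    [0,0,0,0,0,0,0],
  ],
)

```text
time_s: 24.67
tool_pos: [0.541, -0.0958, 0.3129]
tool_rot: [-180.0, -0.5, 87.3]
force: [-2.0, -2.4, 0.3]
grip_width: 0.0091
```

```bash
python3 rel.py; python3 lid.py
```

```text
t 24.67 chest pos [-63.5   1.1 312.9] z in chest [-0.     0.009 -1.   ] x [-0.     1.     0.009] F [-2.  -2.4  0.3] grip 0.0091
[ 8.1  5.7 -0.6 95.9 -0.4 78.5  4.9]
bar [-63.5   1.5 261.9] r 210.7 theta 0.791
```

>>> drive_tool(
  commands=[
    [0,-0.1,0.1,0,0,0,0],
    [0,-0.1,0.1,0,0,0,0],
    [0,0,0,0,0,0,0],
    [0,0,0,0,0,0,0],
  ],
)

```text
time_s: 25.0
tool_pos: [0.5397, -0.0958, 0.3117]
tool_rot: [179.9, -0.5, 87.3]
force: [-1.2, -2.1, 3.4]
grip_width: 0.0089
```

```bash
python3 rel.py; python3 lid.py; python3 see.py side 240 110 350 250 4 s14.png
```

```text
t 25.0 chest pos [-64.7   1.1 311.7] z in chest [ 0.002  0.008 -1.   ] x [-0.     1.     0.008] F [-1.2 -2.1  3.4] grip 0.0089
[ 8.1  5.5 -0.6 96.2 -0.4 78.2  4.9]
bar [-64.6   1.5 260.7] r 210.6 theta 0.783
25.05 [ 0.5397 -0.0958  0.3117] [179.91  -0.48  87.32] [-1.47 -3.28  4.56] 0.008688462592956142
```

View pics/s14.png

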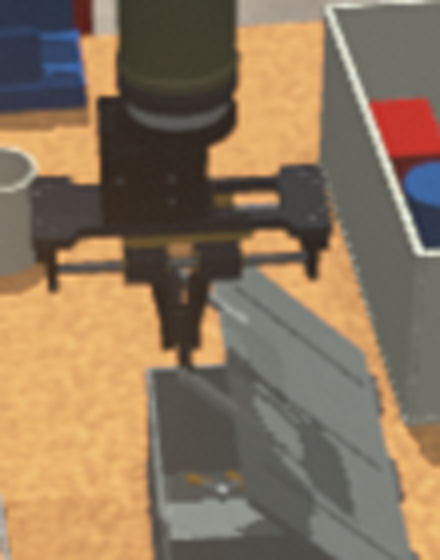

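The force rose as the lid stopped at about 0.783 rad. No folded stay shows inside the chest. I'll press slightly more to seat the tip.

>>> drive_tool(
  commands=[
    [0,-0.1,0.1,0,0,0,0],
    [0,-0.08,0.1,0,0,0,0],
    [0,0,0,0,0,0,0],
    [0,0,0,0,0,0,0],
    [0,0,0,0,0,0,0],
  ],
)

```text
time_s: 25.47
tool_pos: [0.5385, -0.0957, 0.3106]
tool_rot: [179.8, -0.5, 87.3]
force: [-1.1, -3.4, 7.4]
grip_width: 0.009
```

```bash
python3 rel.py; python3 lid.py
```

```text
t 25.47 chest pos [-65.9   1.1 310.6] z in chest [ 0.004  0.008 -1.   ] x [-0.     1.     0.008] F [-1.1 -3.4  7.4] grip 0.009
[ 8.2  5.3 -0.6 96.5 -0.4 77.9  4.9]
bar [-65.7   1.5 259.6] r 210.6 theta 0.776
```

>>> drive_tool(
  commands=[
    [0,0.12,-0.12,0,0,0,0],
    [0,0,0,0,0,0,0],
    [0,0,0,0,0,0,0.05],
    [0,0,0,0,0,0,0.15],
    [0,0,0,0,0,0,0.35],
    [0,0,0,0,0,0,0.45],
    [0,0,0,0,0,0,0.45],
  ],
)

```text
time_s: 26.05
tool_pos: [0.5388, -0.0946, 0.3096]
tool_rot: [-180.0, -0.6, 87.4]
force: [0.5, -0.3, 0.2]
grip_width: 0.0255
```

```bash
python3 rel.py; python3 see.py side 240 110 350 250 4 s15.png
```

```text
t 26.05 chest pos [-65.7   2.3 309.6] z in chest [-0.001  0.01  -1.   ] x [-0.002  1.     0.01 ] F [ 0.5 -0.3  0.2] grip 0.0255
[ 8.1  5.5 -0.7 96.4 -0.5 78.1  4.9]
26.1 [ 0.5388 -0.0948  0.3097] [-179.97   -0.55   87.38] [-0.07 -0.53 -1.04] 0.02942906876290869
```

View pics/s15.png

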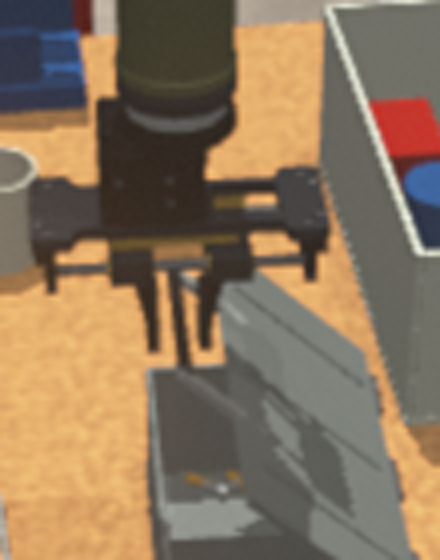

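The lid stays put with the fingers open around the bar. Retreating upward.

>>> drive_tool(
  commands=[
    [0,0,0,0,0,0,0.45],
    [0,0,-0.5,0,0,0,0.45],
    [0,0,-1.5,0,0,0,0.45],
    [0,0,-2.5,0,0,0,0.45],
    [0,0,-2.5,0,0,0,0.45],
    [0,0,-2.5,0,0,0,0.45],
    [0,-1.5,-1,0,0,0,0.45],
    [2,-2,0,0,0,0,0.45],
    [3,-1,0,0,0,0,0.45],
    [4,-1,0,0,0,0,0.45],
    [4,0,0,0,0,0,0.45],
    [4,0,0,0,0,0,0.45],
    [4,0,0,0,0,0,0.45],
    [4,0,0,0,0,0,0.45],
    [3,0,0,0,0,0,0.45],
    [2,0,0,0,0,0,0.45],
    [0,0,0,0,0,0,0.45],
    [0,0,0,0,0,0,0.45],
  ],
)

```text
time_s: 27.6
tool_pos: [0.4975, 0.207, 0.4181]
tool_rot: [180.0, -0.5, 87.5]
force: [0.3, -0.3, -0.1]
grip_width: 0.0392
```

```bash
python3 rel.py; python3 see.py side 200 130 360 310 4 s16.png; python3 see.py top 240 120 420 270 4 t16.png
python3 - <<'E'
from rel import *
for n in ("side","top"):
  s=env.read_camera(n)
  for th in (.72,.785,.85):
    c,sn=np.cos(th),np.sin(th)
    print(n,th,[proj(s,W(82.5-d*c+h*sn,y,110+d*sn+h*c)).round(1).tolist() for d,h,y in((165,6,150),(165,6,-150),(210,3,-55),(210,3,55))])
E
```

```text
t 27.6 chest pos [-121.2  301.5  418.1] z in chest [ 0.     0.009 -1.   ] x [-0.003  1.     0.009] F [ 0.3 -0.3 -0.1] grip 0.0392
[ -8.5   3.6 -17.6  86.5   0.7  89.8 -28.6]
27.65 [0.4979 0.2053 0.4181] [179.96  -0.46  87.33] [ 0.35 -0.54  0.76] 0.03904655787723619
27.7 [0.4981 0.2045 0.4181] [179.95  -0.46  87.24] [ 0.57 -0.08 -0.4 ] 0.039049883289652795
side 0.72 [[290.6, 170.2], [300.1, 237.1], [283.0, 205.8], [280.3, 181.5]]
side 0.785 [[293.1, 167.9], [303.2, 234.6], [286.6, 202.6], [283.7, 178.4]]
side 0.85 [[295.9, 165.8], [306.5, 232.3], [290.5, 199.5], [287.4, 175.5]]
top 0.72 [[265.8, 188.4], [376.2, 190.1], [342.2, 200.9], [300.7, 200.2]]
top 0.785 [[265.8, 185.1], [376.7, 186.8], [342.5, 196.7], [300.9, 196.0]]
top 0.85 [[265.7, 181.7], [377.1, 183.4], [342.9, 192.3], [301.0, 191.6]]
```

View pics/s16.png

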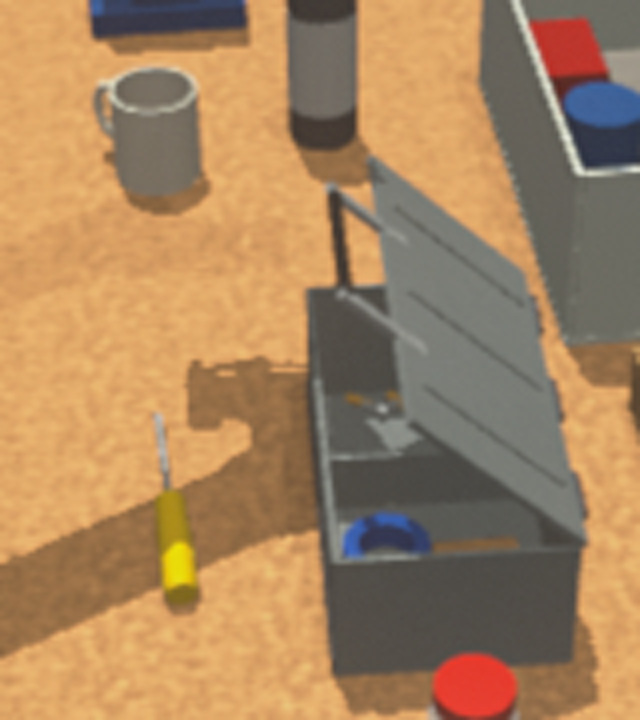

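View pics/t16.png

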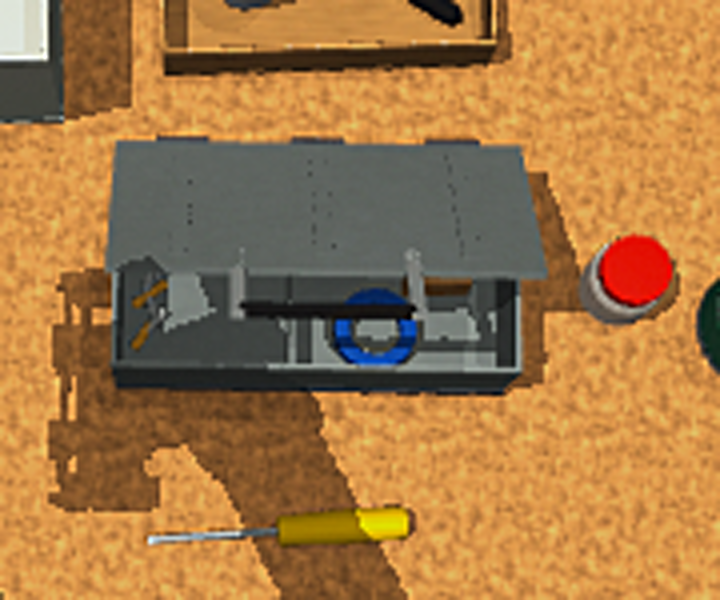

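The lid stands half open by itself, with its handle near (342,294) in the side zoom and (242,309) in the top zoom. That gives roughly 0.77 rad. Last check is that it holds still and the other things are unmoved.

Run:
```python
from rel import *
a=env.read_camera("side")["img"]; t=env.read_camera("top")["img"]
for i in range(10): b=env.read_camera("side")["img"]
print("still: lid area max diff", np.abs(a[160:280,270:350].astype(int)-b[160:280,270:350]).max(), env.get_obs()["time_s"])
def cen(img,lo,hi,box):
    x0,y0,x1,y1=box; m=cv2.inRange(cv2.cvtColor(img,cv2.COLOR_BGR2HSV),lo,hi)[y0:y1,x0:x1]; M=cv2.moments(m,True); return (round(M["m10"]/M["m00"]+x0,1),round(M["m01"]/M["m00"]+y0,1),M["m00"])
s0=cv2.imread("pics/side0.png");t0=cv2.imread("pics/top0.png")
for n,lo,hi,bx in(("screwdriver",(22,180,60),(34,255,255),(280,240,360,265)),("jar cap",(0,180,120),(4,255,255),(380,170,415,205)),):
    print(n,cen(t0,lo,hi,bx),cen(t,lo,hi,bx))
for n,(x0,y0,x1,y1) in dict(mug=(130,230,180,275),can=(115,175,160,215),tin=(410,175,460,220)).items():
    print(n,"median diff",np.median(np.abs(t0[y0:y1,x0:x1].astype(int)-t[y0:y1,x0:x1])))
```

```text
still: lid area max diff 66 28.4
screwdriver (325.6, 251.2, 248.0) (325.6, 251.2, 248.0)
jar cap (398.6, 186.9, 237.0) (398.6, 187.0, 239.0)
mug median diff 12.0
can median diff 14.0
tin median diff 14.0
```

Run:
```python
from rel import *
a=env.read_camera("side")["img"].astype(int)
for i in range(6): b=env.read_camera("side")["img"].astype(int)
d=np.abs(a-b).max(2); print("lid",d[160:280,270:350].mean(),(d[160:280,270:350]>30).sum(),"empty bench",d[300:340,60:200].mean(),(d[300:340,60:200]>30).sum())
g=lambda im:np.float32(cv2.cvtColor(im.astype(np.uint8),cv2.COLOR_BGR2GRAY))
print("lid shift px",cv2.phaseCorrelate(g(a)[160:280,270:350],g(b)[160:280,270:350]))
t=env.read_camera("top")["img"]; t0=cv2.imread("pics/top0.png")
for n,(x0,y0,x1,y1) in dict(mug=(130,230,180,275),can=(115,175,160,215),tin=(410,175,460,220)).items():
    T=cv2.matchTemplate(t,t0[y0:y1,x0:x1],cv2.TM_CCOEFF_NORMED); _,v,_,l=cv2.minMaxLoc(T); print(n,l,(x0,y0),round(v,3))
print(env.get_obs()["time_s"],env.get_obs()["joint_velocities"].round(2))
cv2.imwrite("pics/t17.png",t)
```

```text
lid 1.1322916666666667 0 empty bench 1.0644642857142856 0
lid shift px ((-0.004274364670415309, -0.003299555815573285), 0.9949221936861674)
mug (130, 230) (130, 230) 0.93
can (115, 175) (115, 175) 0.838
tin (410, 175) (410, 175) 1.0
28.8 [-0.03 -0.08  0.01 -0.04 -0.05  0.07 -0.04]
```

View pics/t17.png

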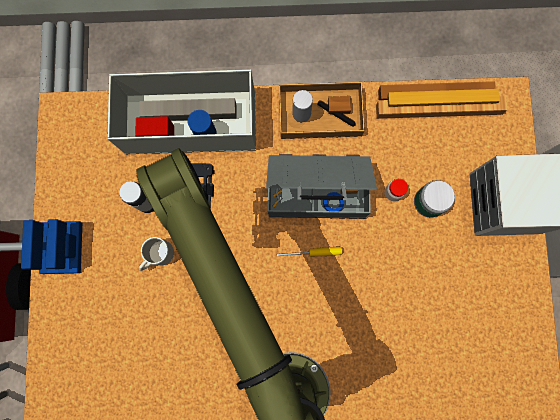

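Run:
```python
from rel import *
c=env.read_camera("top"); s=env.read_camera("side")
z=lambda x,y,ox,oy:((x+.5)/4-.5+ox,(y+.5)/4-.5+oy)
for n,a,b in(("armL",(239,309),(332,188)),("armR",(416,313),(342,294)),("cornerL",(106,270),(372,157)),("cornerR",(547,276),(410,424))):
    P=(tri(c,z(*a,240,120),s,z(*b,200,130))-oc)@Rc*1000; d=(82.5-P[0],P[2]-110); print(n,P.round(1),"r",np.hypot(*d).round(1),"ang",np.arctan2(d[1],d[0]).round(3))
```

```text
armL [-66.7  58.9 264. ] r 214.4 ang 0.801
armR [-67.6 -57.8 261.2] r 213.1 ang 0.789
cornerL [-33.2 149.2 227.8] r 165.1 ang 0.794
cornerR [ -33.3 -149.7  227.3] r 164.8 ang 0.791
```

Triangulated from both views, the lid stands at about 0.78 rad, which is its home angle. Handing in.

```bash
python3 -c "
from cell import env
print(env.sign_off()); print(env.get_obs()['time_s'])"
```

```text
the job is handed in; nothing more can be done
None
the job is handed in; nothing more can be done
```

The job is handed in at about 29 s. The lid stands half open on the raised stay, and the robot is clear of everything. No verdict was reported.

**What I did:**
- **Opening:** I pinched the handle bar and swung the lid to about 1.25 rad. It stood by itself after I let go.
- **Stay:** I pinched the stay and turned it up to its stop with the tool tilted from 20 to 45 degrees. After release it measured about 1.29 rad in the side view.
- **Lowering:** I re-gripped the bar and let the lid down slowly to about 0.78 rad. There the upward force rose, and I pressed to about 7 N to seat the tip. Then I released and backed away.

**Last checks:**
- **Lid angle:** the two camera views gave 0.775 to 0.787 rad, against about 0.785 for home. Single-view readings were looser, at about 0.75 to 0.79.
- **Stillness:** the lid showed no measurable shift between pictures 0.3 s apart. An earlier comparison over 0.5 s had shown a pixel difference of up to 66 in the lid area. I did not trace its cause, and it did not recur.
- **Other things:** the screwdriver, jar, mug, spray can and paint tin had not moved. The spray can match was weaker (0.84) because the arm partly covered it. I checked the carton and tape roll only by eye.

**Not seen directly:** the stay tip against the rib is hidden under the lid. I judged it home from the lid angle, the force rise, and the lid holding at an angle where its hinges alone would not.

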